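# Load and start the bench mixer

### The job

Slide the bench mixer's speed fader back to zero, then stand every sample jar upright in a tray bay of its own and lower the cover plate level over the two guide pins until it rests fully on their shoulders. With the fader still at zero press the start plunger down to its stop and let it come up, and then slide the fader up until its white line is level with the tip of the steel pointer. Leave the slide box, the flat indicator box and the marker pen where they are.

Things in the scene. Friction and masses are not known exactly. Their poses are not given: they have to be found in the camera images.
- mixer: fixed white bench mixer, 185 (x = -100 to +85) x 270 (y) mm, front panel top at z = 40 mm, turned up to 9 deg; origin on the underside, x to its back, y left, z up. Row of 4 bays at x = 50 mm: floor z = 46, walls to z = 56. At x = 50, y = -112 and +112 mm: steel shoulder 19 mm dia. up to z = 93, then guide pin 10 mm dia. to z = 116, last 7 mm tapered.
- bay_0 (a point): centre of the floor of one open square bay of the mixer's tray (inside 45 x 45 mm, walls 3 mm thick and 10 mm high, jars go in freely). Bays lie side by side along the mixer's y, 48 mm apart; this one is at y = -72 mm
- bay_1 (a point): centre of the floor of one open square bay of the mixer's tray (inside 45 x 45 mm, walls 3 mm thick and 10 mm high, jars go in freely). Bays lie side by side along the mixer's y, 48 mm apart; this one is at y = -24 mm
- bay_2 (a point): centre of the floor of one open square bay of the mixer's tray (inside 45 x 45 mm, walls 3 mm thick and 10 mm high, jars go in freely). Bays lie side by side along the mixer's y, 48 mm apart; this one is at y = 24 mm
- bay_3 (a point): centre of the floor of one open square bay of the mixer's tray (inside 45 x 45 mm, walls 3 mm thick and 10 mm high, jars go in freely). Bays lie side by side along the mixer's y, 48 mm apart; this one is at y = 72 mm
- pin_right (a point): tip of the guide pin at the mixer's -y end, 23 mm above its shoulder
- pin_left (a point): tip of the guide pin at the mixer's +y end, 23 mm above its shoulder
- cover_plate: loose grey cover plate, 56 (x) x 250 (y) x 8 mm, 0.2 kg, 13 mm holes at y = -112 and +112 mm; black grip rib on its middle, 14 (x) x 60 (y) mm, from z = 8 to 42 mm; origin at centre of underside, z up. Either end fits either pin. Seated on the shoulders its underside is at z = 93 mm of the mixer, 3 mm above the jar caps.
- jar_1: squat closed sample jar with a white screw cap, 36 mm diameter, 44 mm high, about 70 g, upright; origin at the centre of its underside, z up along its axis. All jars are alike; two to four are present.
- jar_2: squat closed sample jar with a white screw cap, 36 mm diameter, 44 mm high, about 70 g, upright; origin at the centre of its underside, z up along its axis. All jars are alike; two to four are present.
- jar_3: squat closed sample jar with a white screw cap, 36 mm diameter, 44 mm high, about 70 g, upright; origin at the centre of its underside, z up along its axis. All jars are alike; two to four are present.
- jar_4: squat closed sample jar with a white screw cap, 36 mm diameter, 44 mm high, about 70 g, upright; origin at the centre of its underside, z up along its axis. All jars are alike; two to four are present.
- fader (a joint): position of the speed fader along its track, 0 at zero speed (end stop at the mixer's -y end) to 0.080 m (end stop at the +y end); it stays where it is left, friction about 1.5 N
- fader_top (a point): centre of the top of the fader's black grip, on its white index line; the grip is 24 mm (mixer's x) x 14 mm (mixer's y, the sliding direction) and reaches from 26 mm below this point up to it; its underside is 10 mm above the panel, this point 36 mm above it
- pointer: flat steel arrow fixed on the panel behind the fader track, 3 mm high; origin at its tip, 18 mm behind the track centre line; axes parallel to the mixer's. It marks the wanted fader position, where the fader's white line has the same mixer y as the tip: a fader value between 0.030 and 0.070 m.
- start (a joint): travel of the start plunger, 0 up, 0.010 m fully down at its stop; a spring pushes it back up, about 7 N when fully down
- start_top (a point): centre of the top of the start plunger's round black head, 28 mm in diameter, on the panel left of the fader; it moves with the head
- slide_box: small white lidded box, 35 x 83 x 28 mm, a bystander to leave alone; origin at the centre of its underside
- indicator_box: flat yellow lidded box, 51 x 71 x 20 mm, a bystander to leave alone; origin at the centre of its underside
- marker: marker pen lying down, 17 x 135 x 16 mm, a bystander to leave alone; origin under its middle
Things that resemble listed ones, but are neither listed nor needed, are in the scene too. Leave any purple look-alike of the jar_2 alone.

How it is judged (in metres and radians):
On the way, in this order (a step that is already met when the one before it is completed fails the run):
1. the fader is slid back to zero (value of joint fader below 0.004 m), for 0.2 s.
2. every jar stands upright in a bay, the fader still at zero (z of jar_1 in the frame of mixer between 0.042 and 0.05 m and x of jar_1 in the frame of mixer between 0.042 and 0.058 m and y of jar_1 in the frame of mixer between -0.098 and 0.098 m and angle between each of jar_1, jar_2, jar_3, jar_4's own z axis and vertical below 0.12 rad and z of jar_2 in the frame of mixer between 0.042 and 0.05 m and x of jar_2 in the frame of mixer between 0.042 and 0.058 m and y of jar_2 in the frame of mixer between -0.098 and 0.098 m and z of jar_3 in the frame of mixer between 0.042 and 0.05 m and x of jar_3 in the frame of mixer between 0.042 and 0.058 m and y of jar_3 in the frame of mixer between -0.098 and 0.098 m and z of jar_4 in the frame of mixer between 0.042 and 0.05 m and x of jar_4 in the frame of mixer between 0.042 and 0.058 m and y of jar_4 in the frame of mixer between -0.098 and 0.098 m and value of joint fader below 0.004 m), for 0.2 s.
3. the cover plate rests level on both pin shoulders over the jars, the fader still at zero (all of step 2 and z of cover_plate in the frame of mixer between 0.0905 and 0.0955 m and angle between cover_plate's own z axis and vertical below 0.03 rad and x of cover_plate in the frame of mixer between 0.046 and 0.054 m and y of cover_plate in the frame of mixer between -0.004 and 0.004 m and angle between the y axis of cover_plate and the y axis of mixer, either way round below 0.05 rad), for 0.2 s.
4. the start plunger is pressed down to its stop, the plate on and the fader still at zero (value of joint start above 0.0085 m and value of joint fader below 0.004 m and z of cover_plate in the frame of mixer between 0.0905 and 0.0955 m and angle between cover_plate's own z axis and vertical below 0.03 rad and x of cover_plate in the frame of mixer between 0.046 and 0.054 m and y of cover_plate in the frame of mixer between -0.004 and 0.004 m and angle between the y axis of cover_plate and the y axis of mixer, either way round below 0.05 rad), for 0.1 s.
5. the plunger is up again and the fader is slid to the pointer (value of joint start below 0.002 m and y of fader_top in the frame of pointer between -0.003 and 0.003 m), for 0.2 s.
At the end, for the whole second after the job is handed in: Every present jar stands upright on a bay floor (4 mm, 7 deg); the plate lies on both shoulders over the pins (height 2.5 mm, centre 4 mm, 1.7 deg); fader line within 3 mm of the pointer tip; plunger up; all at rest (all of step 5 and z of jar_1 in the frame of mixer between 0.042 and 0.05 m and x of jar_1 in the frame of mixer between 0.042 and 0.058 m and y of jar_1 in the frame of mixer between -0.098 and 0.098 m and angle between each of jar_1, jar_2, jar_3, jar_4's own z axis and vertical below 0.12 rad and z of jar_2 in the frame of mixer between 0.042 and 0.05 m and x of jar_2 in the frame of mixer between 0.042 and 0.058 m and y of jar_2 in the frame of mixer between -0.098 and 0.098 m and z of jar_3 in the frame of mixer between 0.042 and 0.05 m and x of jar_3 in the frame of mixer between 0.042 and 0.058 m and y of jar_3 in the frame of mixer between -0.098 and 0.098 m and z of jar_4 in the frame of mixer between 0.042 and 0.05 m and x of jar_4 in the frame of mixer between 0.042 and 0.058 m and y of jar_4 in the frame of mixer between -0.098 and 0.098 m and z of cover_plate in the frame of mixer between 0.0905 and 0.0955 m and angle between cover_plate's own z axis and vertical below 0.03 rad and x of cover_plate in the frame of mixer between 0.046 and 0.054 m and y of cover_plate in the frame of mixer between -0.004 and 0.004 m and angle between the y axis of cover_plate and the y axis of mixer, either way round below 0.05 rad and linear speed of each of cover_plate, jar_1, jar_2, jar_3, jar_4 below 0.01 m/s); the robot touches nothing.
It fails at once if a bystander (slide box, indicator box, marker pen) is moved more than 25 mm (distance of any of slide_box, indicator_box, marker from where it was at the start of the episode above 0.025 m).
Of jar_1, jar_2, jar_3, jar_4 only 2 to 4 are there at a start; the rules pass over those that are not, and their reading is None.
At some moment in a run one of cover_plate may be knocked a few centimetres aside while the robot is not near it.
It also fails if it takes over 210 s, if anything falls off the work surface, if the arm or the gripper's body presses on something with over 40 N, if the wrist force passes 120 N, or if a joint passes its speed limit or range.

### The arm

A 6-joint arm with a two-finger parallel gripper is mounted at the origin on a cart in front of the work surface, level with it; the furniture and walls round the work are solid. World frame = base frame: x ahead of the robot, y to its left, z up, the work surface at z = 0. Lengths are in mm, angles in rad, forces in N, time in s.
With the tool pointing down it reaches from about 350 to 775 mm from the base axis. Payload 7.3 kg.
Tool frame: the origin (TCP) lies midway between the tips of the shut fingers; the grasp point (between the pads) lies 19 mm behind it; z points along the fingers, x is the direction in which the jaws open and shut, and the axes are right-handed (so a half turn about z gives the same grasp; the last joint's range is limited). The gripper opens to 92 mm and grips with 3 to 60 N. Pads are 19 mm wide; open, the fingers measure 130 mm over their backs; the gripper's body (75 mm by 190 mm) begins 47 mm behind the grasp point.
Start: joints at [0.962, 0.342, 1.524, -0, 1.275, -0.146], TCP at [234.378, 469.8, 226.741] pointing down, gripper open.
Joint ranges: [-2.53, 2.53], [-0.77, 2.02], [0.04, 2.7], [-1, 4.14], [0.28, 2.66], [-3.11, 3.11]. Speed limits (rad/s): [2.57, 2.57, 3.14, 3.14, 3.14, 3.14].

### API

Orientations are given as [roll, pitch, yaw] about the fixed x, y, z axes, in that order (R = Rz(yaw) Ry(pitch) Rx(roll)).
In Python, from plant import bot gives the robot as it stands.
- The arm moves only by the shell command python3 -m pendant 'ROWS' [OPENING]. ROWS is JSON, a list of rows, each an object with "linear": the shift along the world's x, y, z in mm, a list of three; "twist": the turn about the world's z in degrees. In form: [{"linear": [x, y, z], "twist": twist}, ...]. A call has 1 to 20 rows; each row is the pose to reach, as a shift and turn from the pose commanded when the call began; what a row does not reach only later rows make up. A row lasts 1/8 s, in which the tool goes at most 62.5 mm and 10.7 degrees, less where a joint would pass 70% of its speed; a pose out of reach is approached as far as the arm can. A call with a gripper value outside its range is refused whole. OPENING is the closure in counts, from 0 (fully open) to 255 (shut), set as the call begins (- or left out, the last holds). The fingers move at their own pace and stop on an object; the grip force is fixed at half the most. Time passes only in rows, so rows that repeat a pose let the fingers close. It gives the time, the measured TCP pose, the force and the opening at its end, in the units of the state.
- bot.get_obs(): the state, without advancing time (a new reading comes with each control period).
- bot.capture(name): name is "scene" or "top" or "wrist"; returns a dict with "frame" (420x560x3 uint8, blue, green, red), "z_map" (420x560 float32, mm along the optical axis (not along the pixel's ray), 0 where there is no reading), "fx", "fy", "cx", "cy" (pixels), "rvec" (rotation vector, rad) and "tvec" (3), from world to camera coordinates, as OpenCV has them. Camera axes: x right, y down, z forward; pixel columns grow to the right and rows downward; lengths in mm; the calibration is good to about 2 mm. A picture is of the moment at which its call begins.
- bot.close_job(): hands the job in, once; it reports no verdict.
The state is a dict: "time": time; "joint_positions": joint angles; "dq": joint speeds; "tau": joint torques, N m; "tool_pos": TCP position; "tcp_rot": TCP orientation; "contact_force": force on the tool from outside, world axes, zero at the start; "moment": the same for the moment, N m; "grip_width": finger opening in mm.
Only numpy, scipy, OpenCV 4.12 (cv2) and the standard library are available. Lean on these libraries where they do the work, as an engineer would, in place of code of your own. Each camera call takes 0.05 s, during which the arm holds its last target. There are 200 camera calls.

## Working session

There is one attempt and no reset: what is moved stays moved. The work goes in short steps, Python scripts to look and compute and a shell command to move; the robot and the scene stay as the last step left them, time stands still between calls to the robot, and variables do not carry over. Pictures are saved under pics/ and viewed, about 12 in all and at most 16, crops included, and the job is handed in when it is done.

```bash
ls; mkdir -p pics; cat > h.py <<'E'
import cv2,numpy as np
from plant import bot
def cap(n,f):
    c=bot.capture(n); cv2.imwrite('pics/'+f+'.png',c['frame']); np.savez('pics/'+f+'.npz',**c); return c
def ld(f): return dict(np.load('pics/'+f+'.npz'))
def w(c,u,v,z=None):
    """pixel->world; by depth (z None) or by intersection with the plane z"""
    R=cv2.Rodrigues(c['rvec'])[0]; t=np.array(c['tvec']).ravel(); o=-R.T@t
    d=R.T@np.array([(u-c['cx'])/c['fx'],(v-c['cy'])/c['fy'],1.])
    if z is None:
        s=c['z_map'][int(round(v))-1:int(round(v))+2,int(round(u))-1:int(round(u))+2]; s=s[s>0]
        k=np.median(s) if s.size else np.nan
    else: k=(z-o[2])/d[2]
    return (o+k*d).round(1)
def pts(c):
    R=cv2.Rodrigues(c['rvec'])[0]; t=np.array(c['tvec']).ravel()
    v,u=np.mgrid[:420,:560]; Z=c['z_map']
    P=np.stack([(u-c['cx'])/c['fx']*Z,(v-c['cy'])/c['fy']*Z,Z],-1)
    W=(P-t)@R; W[Z==0]=np.nan; return W
E
python3 - <<'E'
from h import *
for n in ['scene','top']:
    c=cap(n,n+'0'); R=cv2.Rodrigues(c['rvec'])[0]; print(n,c['fx'],(-R.T@np.array(c['tvec']).ravel()).round(),R[2].round(2))
a=[cv2.imread(f'pics/{n}0.png') for n in ['scene','top']]
cv2.imwrite('pics/s0.png',cv2.resize(a[0],(800,600)));cv2.imwrite('pics/t0.png',cv2.resize(a[1],(800,600)))
print(bot.get_obs())
E
```

```text
pics
scene 459.1125762138356 [-431. -944.  714.] [ 0.65  0.63 -0.43]
top 487.8133919209543 [ 230.  -15. 1548.] [ 0.17  0.01 -0.98]
{'time': 0.1, 'joint_positions': array([ 9.61983380e-01,  3.42663568e-01,  1.52487893e+00,  3.33296949e-05,
        1.27541587e+00, -1.45995623e-01]), 'dq': array([-0.00089871, -0.00235549, -0.00330921, -0.00041803, -0.00037973,
       -0.00025038]), 'tau': array([ 1.04137584e-03, -4.32006133e+01, -2.44691652e+01,  7.18506798e-02,
        5.26732486e-02, -7.04263834e-05]), 'tool_pos': array([234.16545072, 469.49688268, 226.12386007]), 'tcp_rot': array([-3.14136244e+00,  1.34654649e-03,  1.10796943e+00]), 'contact_force': array([-0.53290587,  0.15053619, -0.88293799]), 'moment': array([ 0.01596086,  0.01449334, -0.08265631]), 'grip_width': 91.8513421399414}
```

View pics/t0.png

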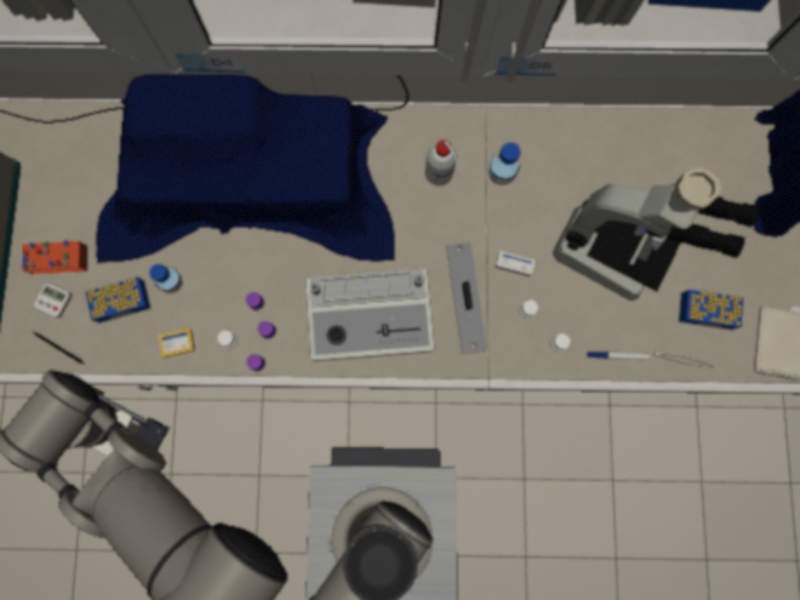

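View pics/s0.png

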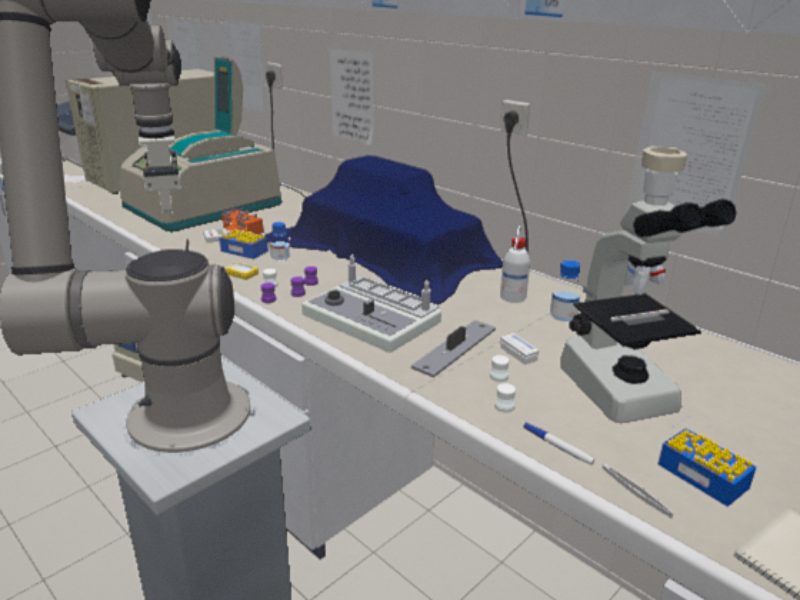

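Top view (800×600): white-capped jars at (227,339), (530,308), (562,342). The look-alikes are three purple ones at (254,300), (266,329), (255,362). The mixer is centred around (370,315) with its fader grip at about (384,330) and plunger at (337,335). The plate is at (466,298), slide box (516,263), yellow indicator box (176,342) and marker (618,355). The blue-capped bottles at (165,277) and (506,160) aren't jars.

```bash
python3 - <<'E'
from h import *
c=ld('top0'); s=.7
print('by depth / by plane')
for n,u,v,z in [('jarL',227,337,44),('jarR1',530,306,44),('jarR2',562,340,44),('pinL',315,287,116),('pinR',420,281,116),('fader',384,329,76),('plung',337,334,None),('rib',466,295,42),('plateA',461,246,8),('plateB',473,347,8),('arrow',415,329,43),('slide',516,262,28),('ind',176,342,20),('marker',618,355,16),('purp',254,299,44),('cornFL',314,357,40),('cornFR',433,349,40)]:
    print(n,w(c,u*s,v*s),w(c,u*s,v*s,z) if z else '')
W=pts(c); f=c['frame'].astype(int)
# caps: white at z 38..50
m=((W[...,2]>35)&(W[...,2]<52)&(f.min(-1)>120)).astype(np.uint8)
k,l,st,ce=cv2.connectedComponentsWithStats(m)
for i in range(1,k):
    if 8<st[i,4]<400: print(st[i],np.nanmedian(W[l==i],0).round(1))
cv2.imwrite('pics/cropt.png',cv2.resize(c['frame'][180:260,205:405],(800,320),interpolation=2))
E
```

```text
by depth / by plane
jarL [420.4 339.9  46.6] [420.7 340.5  44. ]
jarR1 [ 496.9 -319.5   45.4] [ 497.2 -319.8   44. ]
jarR2 [ 422.7 -386.7   46.8] [ 423.1 -387.4   44. ]
pinL [521.7 145.6 104.5] [519.4 144.3 116. ]
pinR [539.6 -76.7  94.1] [534.9 -75.8 116. ]
fader [437.7  -1.2  77.5] [437.9  -1.2  76. ]
plung [427.3  99.6  65.7] 
rib [ 520.8 -180.4   39.7] [ 520.4 -180.2   42. ]
plateA [ 640.5 -173.4    7.8] [ 640.4 -173.4    8. ]
plateB [ 410.3 -199.3    2.3] [ 409.6 -198.6    8. ]
arrow [443.7 -68.5  41.1] [443.4 -68.5  43. ]
slide [ 599.2 -293.8   29.7] [ 599.6 -294.1   28. ]
ind [411.  457.7  22.3] [411.3 458.4  20. ]
marker [ 394.9 -516.2   16.5] [ 394.9 -516.4   16. ]
purp [505.3 285.3  45.2] [505.5 285.6  44. ]
cornFL [380.1 150.5  37.6] [379.8 150.2  40. ]
cornFR [ 400.7 -108.    38. ] [ 400.5 -107.9   40. ]
[113 188  11  14  63] [544.1 471.6  40.6]
[239 192  16   2  24] [561.5  70.8  46.8]
[433 193   5   6  10] [ 559.3 -520.    51. ]
[439 197  10   8  27] [ 542.  -549.7   49.9]
[366 210  11  11  93] [ 494.  -319.3   44.7]
[153 232  11  11  88] [419.7 344.1  45.3]
[388 234  12  11  95] [ 419.9 -387.2   44.6]
```

View pics/cropt.png

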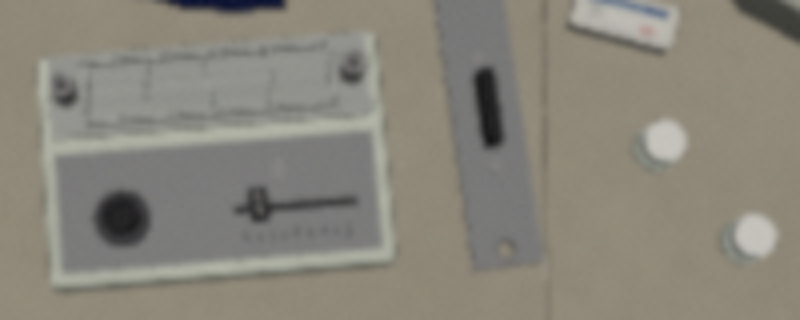

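The crop shows the fader grip at crop px (258,203) near the left (+y) end of its slot, a faint pointer near (279,167), the plunger at (122,216), pins at (65,88)/(352,67), and two real white-capped jars at (665,140)/(755,235). The three white-capped jars read about 45 mm high, as they should, and the purple ones stay put. Next I hover over the mixer and look with the wrist camera.

```bash
python3 -m pendant '[{"linear":[20,-45,10],"twist":4},{"linear":[45,-100,40],"twist":10},{"linear":[72,-160,60],"twist":17},{"linear":[100,-220,70],"twist":24},{"linear":[128,-280,75],"twist":30.5},{"linear":[155,-340,75],"twist":30.5},{"linear":[180,-395,75],"twist":30.5},{"linear":[198,-430,75],"twist":30.5},{"linear":[206,-450,75],"twist":30.5},{"linear":[206,-450,75],"twist":30.5},{"linear":[206,-450,75],"twist":30.5}]' 0
python3 - <<'E'
from h import *
c=cap('wrist','w1'); R=cv2.Rodrigues(c['rvec'])[0]; print(c['fx'],(-R.T@np.array(c['tvec']).ravel()).round(),R.round(2))
cv2.imwrite('pics/w1b.png',cv2.resize(c['frame'],(800,600)))
E
```

```text
time: 1.48
tool_pos: [439.9, 20.4, 301.5]
tcp_rot: [-3.141, -0.001, 1.641]
contact_force: [-0.3, 0.3, -0.5]
grip_width: 91.6
367.2907281186591 [365.  14. 460.] [[-0.07  1.    0.  ]
 [ 0.96  0.07  0.28]
 [ 0.28  0.02 -0.96]]
```

View pics/w1b.png

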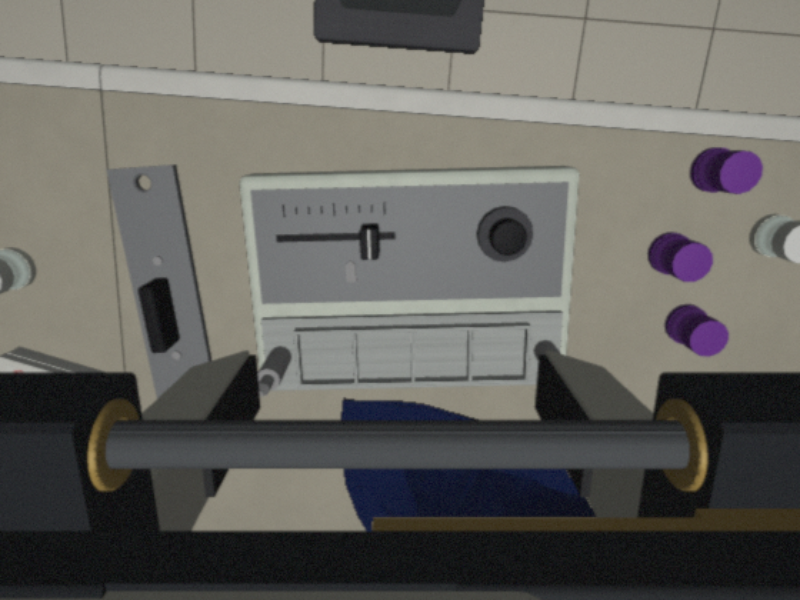

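The wrist view (right = +y, down = +x) shows the fader with its white line at about (370,240), the slot running from 277 to 395, and the steel pointer with its tip at about (350,262). The plunger head is at (507,237), bay corners at (298,330) and (527,325), and the right pin at (275,368). The plate rib is at (158,315).

```bash
python3 - <<'E'
from h import *
c=ld('w1'); s=.7
for n,u,v,z in [('fadertop',369,236,76),('linetop',369,226,76),('linebot',371,256,76),('ptr',350,263,43),('ptrbot',350,281,43),('slotR(-y)',277,239,40),('slotL',395,236,40),('plung',508,237,None),('bayc00',298,329,56),('bayc0b',303,382,56),('bayc3f',527,323,56),('bayc3b',524,376,56),('panFL',577,170,40),('panFR',243,179,40),('plhole',144,182,8),('rib1',158,315,42)]:
    print(n,w(c,u*s,v*s),w(c,u*s,v*s,z) if z else '')
cv2.imwrite('pics/w1c.png',cv2.resize(c['frame'][130:210,180:280],(800,640),interpolation=2)[:600])
E
```

```text
fadertop [434.4  -1.5  76.2] [434.5  -1.5  76. ]
linetop [428.5  -2.3  67.3] [427.1  -1.9  76. ]
linebot [449.3   0.8  76.4] [449.4   0.8  76. ]
ptr [463.5 -17.   43.7] [463.7 -17.1  43. ]
ptrbot [479.6 -16.6  40.5] [478.9 -16.4  43. ]
slotR(-y) [448.5 -76.9  40.9] [448.7 -77.1  40. ]
slotL [439.4  17.9  41.1] [439.6  18.   40. ]
plung [429.7 103.2  66.1] 
bayc00 [521.1 -57.1  50.2] [518.9 -56.1  56. ]
bayc0b [568.4 -51.8  51.7] [566.2 -51.1  56. ]
bayc3f [502.5 131.7  50.6] [500.7 130.1  56. ]
bayc3b [547.9 134.3  55.6] [547.7 134.2  56. ]
panFL [379.  168.8   1.8] [377.8 155.9  40. ]
panFR [ 403.  -104.2   39.1] [ 402.9 -103.9   40. ]
plhole [ 415.1 -200.4   -0.7] [ 414.1 -196.4    8. ]
rib1 [ 521.1 -177.4   38.9] [ 520. -176.   42.]
```

View pics/w1c.png

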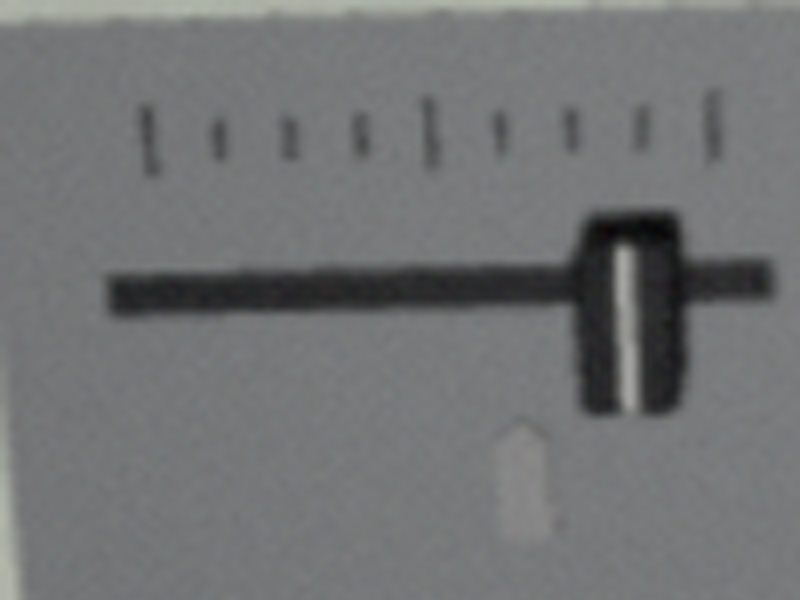

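Yaw is about 5.5° from the slot, front edge and bays, which agree. The fader value is about 69 mm and the pointer about 50 mm (allowed 30–70). Next I grip the fader.

```bash
python3 -m pendant '[{"linear":[2,-20,-30],"twist":1.5},{"linear":[2,-20,-80],"twist":1.5},{"linear":[2,-20,-130],"twist":1.5},{"linear":[2,-20,-180],"twist":1.5},{"linear":[2,-20,-215],"twist":1.5},{"linear":[2,-20,-240],"twist":1.5},{"linear":[2,-20,-252],"twist":1.5},{"linear":[2,-20,-252],"twist":1.5}]' 130
python3 -m pendant '[{"linear":[0,0,0],"twist":0},{"linear":[0,0,0],"twist":0},{"linear":[0,0,0],"twist":0},{"linear":[0,0,0],"twist":0}]' 255
```

```text
time: 2.52
tool_pos: [442.2, 0.4, 49.6]
tcp_rot: [-3.141, -0.0, 1.668]
contact_force: [0.6, -0.6, 0.7]
grip_width: 45.3
time: 3.02
tool_pos: [442.6, -0.2, 50.1]
tcp_rot: [3.141, 0.0, 1.666]
contact_force: [-0.4, -0.0, 3.1]
grip_width: 13.5
```

Gripped (14 mm wide). Now I slide it toward zero.

```bash
python3 -m pendant '[{"linear":[1,-10,0],"twist":0},{"linear":[2.4,-25,0],"twist":0},{"linear":[3.8,-40,0],"twist":0},{"linear":[5.2,-54,0],"twist":0},{"linear":[6,-62,0],"twist":0},{"linear":[6.4,-66,0],"twist":0},{"linear":[6.5,-68,0],"twist":0},{"linear":[6.5,-68,0],"twist":0}]' -
python3 -m pendant '[{"linear":[0.1,-1,0],"twist":0},{"linear":[0.2,-2,0],"twist":0},{"linear":[0.2,-2,0],"twist":0}]' -
```

```text
time: 4.03
tool_pos: [449.1, -68.8, 50.1]
tcp_rot: [3.141, -0.0, 1.666]
contact_force: [-0.5, 2.5, 5.9]
grip_width: 13.9
time: 4.4
tool_pos: [449.0, -68.9, 50.1]
tcp_rot: [3.141, -0.003, 1.665]
contact_force: [0.9, 14.0, 7.5]
grip_width: 13.8
```

Hit the end stop (14 N), so zero is at TCP y = −69. Release, lift, and turn toward the right-hand jars for a look.

```bash
python3 -m pendant '[{"linear":[0,0,0],"twist":0},{"linear":[0,0,0],"twist":0},{"linear":[0,0,40],"twist":0},{"linear":[0,0,90],"twist":0},{"linear":[0,-20,140],"twist":-10},{"linear":[2,-60,190],"twist":-20},{"linear":[4,-100,225],"twist":-30},{"linear":[6,-150,230],"twist":-40},{"linear":[8,-200,230],"twist":-50},{"linear":[10,-240,230],"twist":-60},{"linear":[11,-265,230],"twist":-70},{"linear":[11,-280,230],"twist":-80},{"linear":[11,-280,230],"twist":-90},{"linear":[11,-280,230],"twist":-90},{"linear":[11,-280,230],"twist":-90}]' 90
python3 - <<'E'
from h import *
c=cap('wrist','w2')
cv2.imwrite('pics/w2b.png',cv2.resize(c['frame'],(800,600)))
E
```

```text
time: 6.28
tool_pos: [459.8, -350.3, 279.6]
tcp_rot: [-3.141, 0.0, 0.099]
contact_force: [0.7, 0.5, 0.5]
grip_width: 59.6
```

View pics/w2b.png

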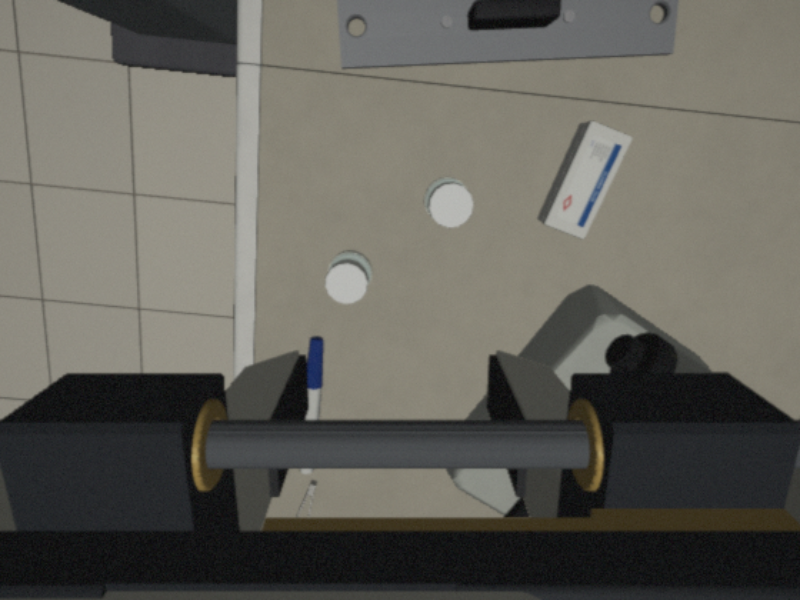

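Right = +x, down = −y. The jar caps are at (451,204) and (347,283), and both plate holes are visible at (357,27) and (658,13). The slide box at (588,180) and marker at (315,370) are clear of the grasps.

```bash
python3 - <<'E'
from h import *
c=ld('w2'); s=.7
for n,u,v,z in [('R1',451,204.5,44),('R2',347,283,44),('h1',357,27,8),('h2',658,13,8),('rib',515,10,42)]:
    print(n,w(c,u*s,v*s),w(c,u*s,v*s,z))
print(bot.get_obs()['tool_pos'])
E
```

```text
R1 [ 497.8 -317.9   44.4] [ 497.8 -317.9   44. ]
R2 [ 425.1 -386.1   44.1] [ 425.1 -386.1   44. ]
h1 [ 415.  -197.6   -0. ] [ 415.7 -199.     8. ]
h2 [ 6.391e+02 -1.658e+02 -1.000e-01] [ 635.6 -167.8    8. ]
rib [ 524.6 -183.7   40.7] [ 524.4 -184.    42. ]
[ 459.9500431  -350.19263092  279.68179113]
```

```bash
python3 -m pendant '[{"linear":[19,16,-40],"twist":0},{"linear":[38,32,-90],"twist":0},{"linear":[38,32,-140],"twist":0},{"linear":[38,32,-190],"twist":0},{"linear":[38,32,-225],"twist":0},{"linear":[38,32,-250],"twist":0},{"linear":[38,32,-263],"twist":0},{"linear":[38,32,-266],"twist":0},{"linear":[38,32,-266],"twist":0}]' -
python3 -m pendant '[{"linear":[0,0,0],"twist":0},{"linear":[0,0,0],"twist":0},{"linear":[0,0,0],"twist":0},{"linear":[0,0,0],"twist":0},{"linear":[0,0,30],"twist":0},{"linear":[0,0,80],"twist":0},{"linear":[5,20,130],"twist":0},{"linear":[12,60,180],"twist":0},{"linear":[20,110,210],"twist":0},{"linear":[28,160,215],"twist":0},{"linear":[32,190,215],"twist":0},{"linear":[32,207,215],"twist":0},{"linear":[32,207,215],"twist":0},{"linear":[32,207,215],"twist":0}]' 255
python3 - <<'E'
from h import *
c=cap('wrist','w3')
cv2.imwrite('pics/w3b.png',cv2.resize(c['frame'],(800,600)))
E
```

```text
time: 7.45
tool_pos: [498.5, -318.6, 14.6]
tcp_rot: [3.141, -0.001, 0.096]
contact_force: [0.5, 0.3, 0.2]
grip_width: 59.9
time: 9.2
tool_pos: [530.0, -112.3, 228.5]
tcp_rot: [3.141, 0.0, 0.095]
contact_force: [-0.6, 0.2, -1.2]
grip_width: 32.9
```

View pics/w3b.png

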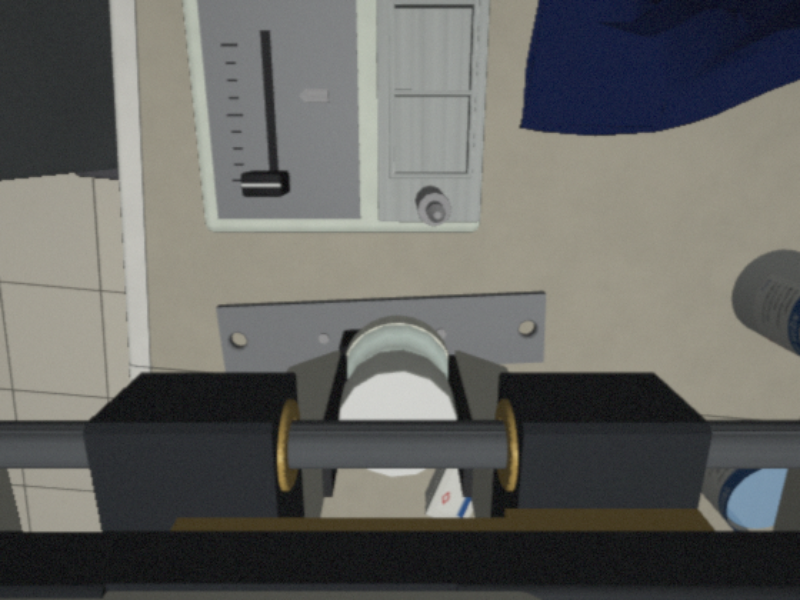

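The jar is held and the fader is at the −y end (265,184). Right pin tip is about (435,212), the bay_0/1 divider is at row ~95, the bay_0 outer wall at ~174 and the bay_1/2 divider at ~6. Plate holes are at (238,340)/(527,328) and the pointer tip at about (301,96).

```bash
python3 - <<'E'
from h import *
c=ld('w3'); s=.7
for n,u,v,z in [('pin',435,212,116),('pinb',431,196,93),('b0fr',396,174,56),('b0bk',470,172,56),('b01f',396,96,56),('b01b',470,95,56),('b12f',394,7,56),('b12b',473,5,56),('h1',238,340,8),('h2',527,328,8),('ptr',301,96,43),('fad',265,184,76),('mixcornF',210,228,40),('mixcornB',480,228,40)]:
    print(n,w(c,u*s,v*s),w(c,u*s,v*s,z))
cv2.imwrite('pics/w3c.png',cv2.resize(c['frame'][0:170,260:345],(400,800),interpolation=2)[:,:].transpose(1,0,2)[:,::-1])
E
```

```text
pin [546.6 -71.2 115.1] [546.5 -71.1 116. ]
pinb [545.2 -65.4  93.7] [545.3 -65.5  93. ]
b0fr [525.  -57.9  55.8] [525.  -57.9  56. ]
b0bk [570.2 -52.4  55.7] [570.2 -52.4  56. ]
b01f [520.6 -12.4  46.5] [520.7 -13.1  56. ]
b01b [564.2  -8.4  55.9] [564.2  -8.4  56. ]
b12f [515.   35.1  50. ] [515.2  33.8  56. ]
b12b [559.6  39.3  55. ] [559.5  39.1  56. ]
h1 [ 4.130e+02 -2.009e+02 -1.000e-01] [ 415.3 -197.5    8. ]
h2 [ 6.384e+02 -1.691e+02  1.000e-01] [ 636.1 -166.4    8. ]
ptr [462.7 -17.7  44. ] [462.5 -17.7  43. ]
fad [449.6 -69.5  76.1] [449.6 -69.5  76. ]
mixcornF [ 404.6 -105.9   38.1] [ 405.3 -105.6   40. ]
mixcornB [591.  -94.7  -1. ] [583.9 -88.5  40. ]
```

View pics/w3c.png

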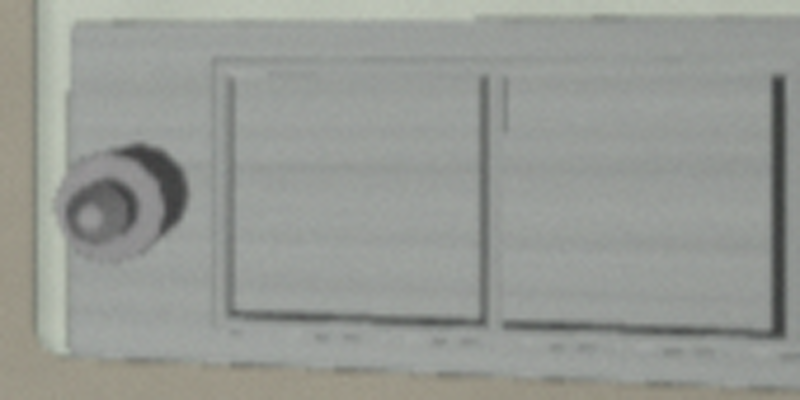

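C (tray centre) ≈ (537, 38.3), yaw ≈ 5.6°, and the right pin is at about (547.3, −72.8), all consistent within 2 mm. Jar R1 goes to bay_0 at (544, −33.4).

```bash
python3 -m pendant '[{"linear":[7,35,0],"twist":0},{"linear":[14,70,-10],"twist":0},{"linear":[14,78,-40],"twist":0},{"linear":[14,78,-80],"twist":0},{"linear":[14,78,-115],"twist":0},{"linear":[14,78,-140],"twist":0},{"linear":[14,78,-155],"twist":0},{"linear":[14,78,-162],"twist":0},{"linear":[14,78,-167],"twist":0},{"linear":[14,78,-167],"twist":0}]' -
python3 -m pendant '[{"linear":[0,0,0],"twist":0},{"linear":[0,0,0],"twist":0},{"linear":[0,0,30],"twist":0},{"linear":[0,0,80],"twist":0},{"linear":[-10,-30,130],"twist":0},{"linear":[-25,-90,150],"twist":0},{"linear":[-40,-150,150],"twist":0},{"linear":[-58,-210,150],"twist":0},{"linear":[-75,-270,150],"twist":0},{"linear":[-95,-320,130],"twist":0},{"linear":[-119,-353,90],"twist":0},{"linear":[-119,-353,40],"twist":0},{"linear":[-119,-353,0],"twist":0},{"linear":[-119,-353,-30],"twist":0},{"linear":[-119,-353,-44],"twist":0},{"linear":[-119,-353,-47],"twist":0},{"linear":[-119,-353,-47],"twist":0}]' 90
```

```text
time: 10.5
tool_pos: [544.3, -33.3, 62.1]
tcp_rot: [3.141, -0.001, 0.096]
contact_force: [0.2, 0.7, -1.2]
grip_width: 32.6
time: 12.62
tool_pos: [425.6, -386.7, 15.8]
tcp_rot: [3.14, -0.001, 0.096]
contact_force: [0.5, 0.0, -0.0]
grip_width: 59.4
```

```bash
python3 -m pendant '[{"linear":[0,0,0],"twist":0},{"linear":[0,0,0],"twist":0},{"linear":[0,0,0],"twist":0},{"linear":[0,0,0],"twist":0},{"linear":[0,0,30],"twist":0},{"linear":[0,0,80],"twist":0},{"linear":[15,30,130],"twist":0},{"linear":[30,80,180],"twist":0},{"linear":[50,140,210],"twist":0},{"linear":[70,200,215],"twist":0},{"linear":[90,250,215],"twist":0},{"linear":[104,275,215],"twist":0},{"linear":[104,275,215],"twist":0},{"linear":[104,275,215],"twist":0}]' 255
python3 - <<'E'
from h import *
c=cap('wrist','w4')
cv2.imwrite('pics/w4b.png',cv2.resize(c['frame'],(800,600)))
E
```

```text
time: 14.38
tool_pos: [528.7, -111.6, 229.5]
tcp_rot: [3.141, 0.001, 0.096]
contact_force: [-0.5, -0.0, -1.1]
grip_width: 32.7
```

View pics/w4b.png

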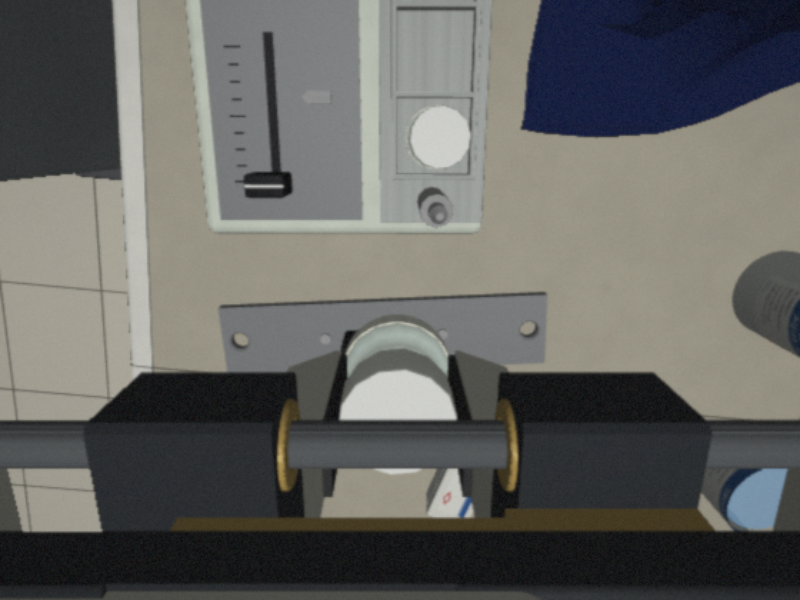

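The bay_0 jar stands upright at (440,136), centred in the bay. The fader is still at zero and the plate is unmoved. Next is R2 into bay_1, then on to the left jar.

```bash
python3 - <<'E'
from h import *
c=ld('w4'); print(w(c,440*.7,136*.7,90))
E
python3 -m pendant '[{"linear":[3,35,0],"twist":0},{"linear":[7,80,0],"twist":0},{"linear":[10,115,-5],"twist":0},{"linear":[10,125.6,-40],"twist":0},{"linear":[10,125.6,-80],"twist":0},{"linear":[10,125.6,-115],"twist":0},{"linear":[10,125.6,-140],"twist":0},{"linear":[10,125.6,-155],"twist":0},{"linear":[10,125.6,-163],"twist":0},{"linear":[10,125.6,-167.5],"twist":0},{"linear":[10,125.6,-167.5],"twist":0}]' -
python3 -m pendant '[{"linear":[0,0,0],"twist":0},{"linear":[0,0,0],"twist":0},{"linear":[0,0,30],"twist":0},{"linear":[0,0,80],"twist":0},{"linear":[-10,30,130],"twist":0},{"linear":[-30,90,180],"twist":0},{"linear":[-55,150,210],"twist":0},{"linear":[-75,210,218],"twist":0},{"linear":[-95,260,218],"twist":0},{"linear":[-110,295,218],"twist":0},{"linear":[-114,310,218],"twist":0},{"linear":[-114,310,218],"twist":0},{"linear":[-114,310,218],"twist":0}]' 90
python3 - <<'E'
from h import *
c=cap('wrist','w5')
cv2.imwrite('pics/w5b.png',cv2.resize(c['frame'],(800,600)))
W=pts(c); f=c['frame'].astype(int)
m=((W[...,2]>36)&(W[...,2]<50)&(f.min(-1)>130)).astype(np.uint8)
k,l,st,ce=cv2.connectedComponentsWithStats(m)
for i in range(1,k):
    if st[i,4]>200: print(st[i],ce[i]/.7,w(c,*ce[i],44))
E
```

```text
[545.4 -32.7  90. ]
time: 15.8
tool_pos: [539.4, 14.3, 62.6]
tcp_rot: [3.141, -0.001, 0.096]
contact_force: [-0.1, 0.1, -0.6]
grip_width: 32.4
time: 17.42
tool_pos: [425.7, 323.2, 280.2]
tcp_rot: [3.141, -0.0, 0.094]
contact_force: [-0.0, -0.4, -0.5]
grip_width: 59.1
[398   4  29  42 760] [585.4924812   37.58458647] [541.5 476.4  44. ]
[260 132  31  31 742] [392.99576434 209.99037351] [421.2 347.   44. ]
[226 328  10  34 277] [329.38112429 491.95977308] [388.2  94.6  44. ]
[308 328  17  34 523] [450.72111445 491.72630429] [494.9 105.1  44. ]
[327 333  35  27 573] [484.10122164 496.52455747] [524.9 102.9  44. ]
```

View pics/w5b.png

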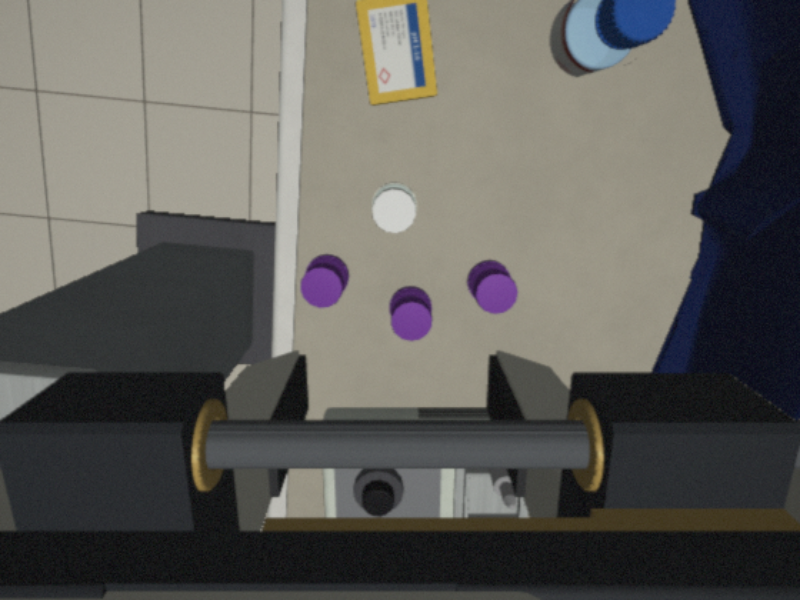

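The one white-capped jar is at (394,210), world (421, 346). The purple ones at (322,285), (411,315) and (495,290) are clear of the fingers, as is the yellow box. Grip it and carry to bay_2.

```bash
python3 -m pendant '[{"linear":[-3.5,21.6,-30],"twist":0},{"linear":[-3.5,21.6,-80],"twist":0},{"linear":[-3.5,21.6,-130],"twist":0},{"linear":[-3.5,21.6,-180],"twist":0},{"linear":[-3.5,21.6,-220],"twist":0},{"linear":[-3.5,21.6,-248],"twist":0},{"linear":[-3.5,21.6,-262],"twist":0},{"linear":[-3.5,21.6,-265.5],"twist":0},{"linear":[-3.5,21.6,-265.5],"twist":0}]' -
python3 -m pendant '[{"linear":[0,0,0],"twist":0},{"linear":[0,0,0],"twist":0},{"linear":[0,0,0],"twist":0},{"linear":[0,0,0],"twist":0},{"linear":[0,0,30],"twist":0},{"linear":[0,0,80],"twist":0},{"linear":[15,-30,130],"twist":0},{"linear":[35,-80,170],"twist":0},{"linear":[55,-140,180],"twist":0},{"linear":[80,-200,180],"twist":0},{"linear":[100,-250,180],"twist":0},{"linear":[113,-280,180],"twist":0},{"linear":[113,-284,165],"twist":0},{"linear":[113,-284,130],"twist":0},{"linear":[113,-284,100],"twist":0},{"linear":[113,-284,75],"twist":0},{"linear":[113,-284,58],"twist":0},{"linear":[113,-284,51],"twist":0},{"linear":[113,-284,47.5],"twist":0},{"linear":[113,-284,47.5],"twist":0}]' 255
```

```text
time: 18.6
tool_pos: [422.3, 346.1, 15.6]
tcp_rot: [-3.141, -0.001, 0.095]
contact_force: [-0.3, 0.3, -0.8]
grip_width: 59.4
time: 21.1
tool_pos: [534.6, 62.3, 62.5]
tcp_rot: [-3.142, -0.0, 0.096]
contact_force: [-0.9, -0.6, -0.2]
grip_width: 32.9
```

```bash
python3 -m pendant '[{"linear":[0,0,0],"twist":0},{"linear":[0,0,0],"twist":0},{"linear":[0,0,30],"twist":0},{"linear":[0,0,80],"twist":0},{"linear":[0,-10,140],"twist":0},{"linear":[0,-30,190],"twist":0},{"linear":[0,-37,218],"twist":0},{"linear":[0,-37,218],"twist":0},{"linear":[0,-37,218],"twist":0}]' 90
python3 - <<'E'
from h import *
c=cap('wrist','w6'); print(bot.get_obs()['tool_pos'])
cv2.imwrite('pics/w6b.png',cv2.resize(c['frame'],(800,600)))
E
```

```text
time: 22.22
tool_pos: [534.0, 25.2, 279.1]
tcp_rot: [-3.141, 0.002, 0.096]
contact_force: [-0.2, 0.9, -0.9]
grip_width: 59.7
[533.8543105   25.32897245 278.69740103]
```

View pics/w6b.png

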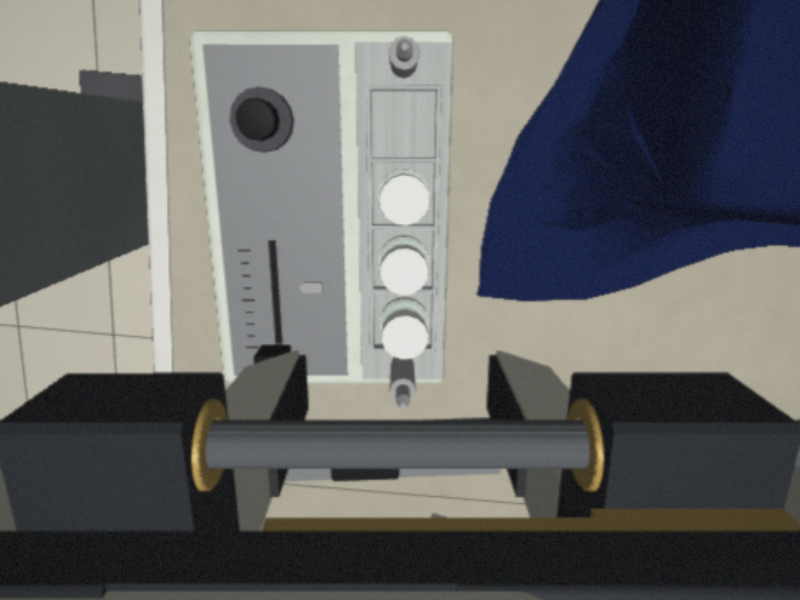

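All three jars are in bays, with caps at (405,200), (404,271) and (404,337). Left pin tip is about (404,43), right pin tip about (402,401), bay_3 is empty at (403,124) and the fader is at zero. Both pins are in one frame, so I can measure them now.

```bash
python3 - <<'E'
from h import *
c=ld('w6'); s=.7
cr=lambda r:cv2.resize(c['frame'][r:r+50,257:307],(400,400),interpolation=2)
cv2.imwrite('pics/w6c.png',np.hstack([cr(15),cr(243)]))
for n,u,v,z in [('pinL',404,44,116),('pinR',402,401,116)]: print(n,w(c,u*s,v*s),w(c,u*s,v*s,z))
for n,u,v in [('j2',405,200),('j1',404,271),('j0',404,337)]: print(n,w(c,u*s,v*s),w(c,u*s,v*s,90))
t=cap('top','top1')
for n,u,v,z in [('h1',473,347,8),('h2',461,246,8)]: pass
a=cv2.absdiff(t['frame'],ld('top0')['frame']).max(-1)[165:255,305:350]; print('plate area diff',(a>40).sum())
E
```

```text
pinL [526.4 151.5 116.2] [526.4 151.5 116. ]
pinR [547.2 -70.2 114.5] [547.1 -69.3 116. ]
j2 [536.2  62.6  89.9] [536.2  62.6  90. ]
j1 [540.3  14.9  90.1] [540.3  14.9  90. ]
j0 [545.1 -33.   89.9] [545.1 -33.   90. ]
plate area diff 0
```

View pics/w6c.png

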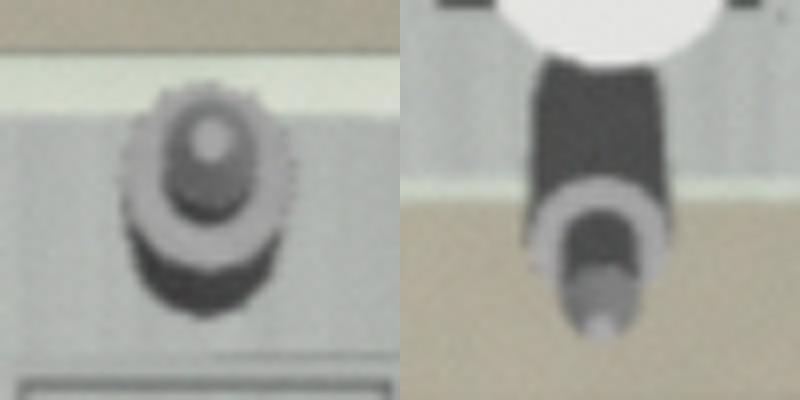

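Refined pins: left (527, 149.8), right (547.4, −72), which are 222.7 mm apart against 224. The jars measured against where I released them show a camera bias of about (+1.2, +0.5), so the tray centre in TCP terms is (536, 38.4), yaw 5.3°. I'll grip the rib 15 mm off-centre toward the robot so the gripper body clears the right pin.

```bash
python3 -m pendant '[{"linear":[-2,-15,0],"twist":-10},{"linear":[-5,-45,0],"twist":-20},{"linear":[-8,-80,0],"twist":-30},{"linear":[-12,-115,0],"twist":-40},{"linear":[-16,-150,0],"twist":-50},{"linear":[-20,-180,-10],"twist":-60},{"linear":[-25,-205,-40],"twist":-70},{"linear":[-25,-210,-70],"twist":-80},{"linear":[-25,-210.3,-100],"twist":-87.4},{"linear":[-25,-210.3,-140],"twist":-87.4},{"linear":[-25,-210.3,-170],"twist":-87.4},{"linear":[-25,-210.3,-170],"twist":-87.4}]' 110
python3 - <<'E'
from h import *
c=cap('wrist','w7'); print(bot.get_obs()['tool_pos'])
cv2.imwrite('pics/w7b.png',cv2.resize(c['frame'],(640,480)))
E
```

```text
time: 23.82
tool_pos: [507.7, -184.0, 107.3]
tcp_rot: [3.136, 0.004, -1.429]
contact_force: [-1.5, 0.4, 0.5]
grip_width: 52.0
[ 508.90860562 -184.71072917  109.1569493 ]
```

View pics/w7b.png

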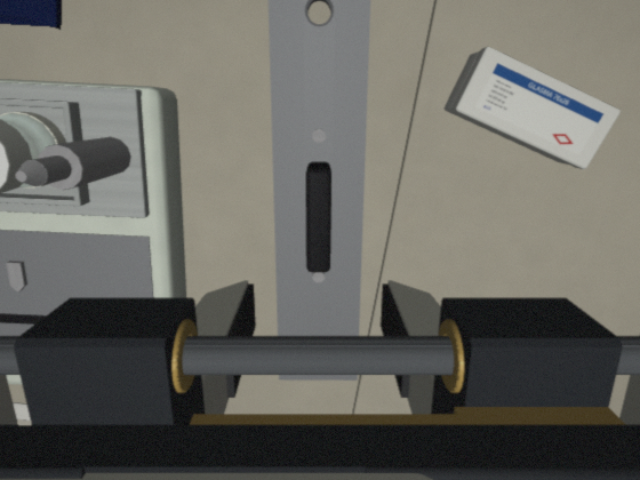

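The plate is square to the jaws, with the rib centred at (318,217) of 640 and the visible hole at (320,12). Let me check the rib centre in this view.

```bash
python3 - <<'E'
from h import *
c=ld('w7'); s=.875
for n,u,v,z in [('rib+x',318,165,42),('rib-x',318,266,42),('hole',319.5,12,8),('edgeL',272,200,8),('edgeR',364,200,8)]: print(n,w(c,u*s,v*s),w(c,u*s,v*s,z))
E
python3 -m pendant '[{"linear":[0,0,-30],"twist":0},{"linear":[0,0,-60],"twist":0},{"linear":[0,0,-82],"twist":0},{"linear":[0,0,-94],"twist":0},{"linear":[0,0,-98],"twist":0},{"linear":[0,0,-98],"twist":0}]' -
```

```text
rib+x [ 555.3 -178.2   28.1] [ 557.1 -178.    42. ]
rib-x [ 500.5 -186.1   41.7] [ 500.6 -186.1   42. ]
hole [ 637.3 -167.3   -0. ] [ 635.7 -167.5    8. ]
edgeL [ 525.4 -152.6    0.6] [ 527.1 -153.2    8. ]
edgeR [ 5.337e+02 -2.111e+02  3.000e-01] [ 535.2 -210.     8. ]
time: 24.62
tool_pos: [510.1, -185.5, 13.0]
tcp_rot: [-3.141, -0.001, -1.43]
contact_force: [0.1, 0.3, 0.8]
grip_width: 52.4
```

```bash
python3 -m pendant '[{"linear":[0,0,0],"twist":0},{"linear":[0,0,0],"twist":0},{"linear":[0,0,0],"twist":0},{"linear":[0,0,0],"twist":0},{"linear":[0,0,20],"twist":0},{"linear":[0,0,60],"twist":0},{"linear":[0,0,110],"twist":0},{"linear":[2,10,150],"twist":8},{"linear":[5,30,170],"twist":18},{"linear":[8,60,170],"twist":28},{"linear":[11,90,170],"twist":38},{"linear":[14,120,170],"twist":48},{"linear":[18,150,170],"twist":58},{"linear":[22,178,170],"twist":68},{"linear":[26,198,170],"twist":78},{"linear":[27.8,208.4,170],"twist":87.2},{"linear":[27.8,208.4,160],"twist":87.2},{"linear":[27.8,208.4,145],"twist":87.2},{"linear":[27.8,208.4,135],"twist":87.2},{"linear":[27.8,208.4,135],"twist":87.2}]' 255
python3 - <<'E'
from h import *
c=cap('wrist','w8'); print(bot.get_obs()['tool_pos'],bot.get_obs()['tcp_rot'])
t=cap('scene','s8')
cv2.imwrite('pics/w8b.png',np.vstack([cv2.resize(c['frame'],(560,420))[:200],cv2.resize(t['frame'][130:250,200:360],(560,400),interpolation=2)]))
E
```

```text
time: 27.12
tool_pos: [536.6, 22.7, 145.9]
tcp_rot: [-3.141, 0.003, 0.091]
contact_force: [-0.1, -0.2, -2.6]
grip_width: 14.2
[537.13309873  22.73139645 146.68056906] [-3.14142302e+00  1.07866973e-03  9.09743800e-02]
```

View pics/w8b.png

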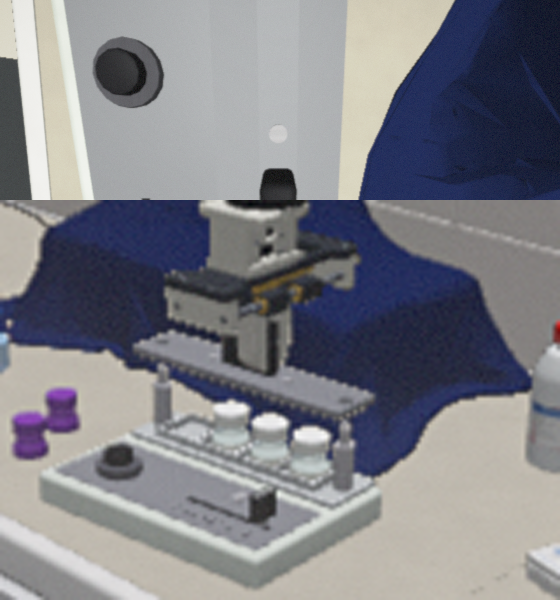

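The plate hangs level above the pins with the jars below it. In the wrist view the plate's dot is at (278,133) and the rib end at (278,171). I use both to check the offset in hand.

```bash
python3 - <<'E'
from h import *
c=ld('w8')
print('dot',w(c,278.3,133.5),w(c,278.3,133.5,142)); print('rib',w(c,278,172),w(c,278,171,176))
c=ld('w2');s=.7
for u,v in [(357,27),(447,21),(569,16),(658,13)]: print(w(c,u*s,v*s,8))
c=ld('w7');s=.875
print('w7 dots',w(c,319*s,135*s,8),w(c,319*s,278*s,8))
E
```

```text
dot [532.3  83.  140.7] [532.2  83.2 142. ]
rib [533.5  68.1 151.4] [533.1  73.3 176. ]
[ 415.7 -199.     8. ]
[ 481.6 -188.4    8. ]
[ 570.8 -176.2    8. ]
[ 635.6 -167.8    8. ]
w7 dots [ 570.4 -176.6    8. ] [ 479.3 -189.7    8. ]
```

Plate centre from the dot is (536.4, 38.4) against a pin midpoint of (537.2, 38.9) in the same camera, so I shift slightly (+0.4, +0.3) and descend in steps, watching force.

```bash
python3 -m pendant '[{"linear":[0.4,0.3,-5],"twist":0},{"linear":[0.4,0.3,-12],"twist":0},{"linear":[0.4,0.3,-17],"twist":0},{"linear":[0.4,0.3,-21],"twist":0},{"linear":[0.4,0.3,-25],"twist":0},{"linear":[0.4,0.3,-25],"twist":0}]' -
python3 -m pendant '[{"linear":[0,0,-2],"twist":0},{"linear":[0,0,-4],"twist":0},{"linear":[0,0,-6],"twist":0},{"linear":[0,0,-6],"twist":0}]' -
```

```text
time: 27.98
tool_pos: [537.6, 23.4, 121.9]
tcp_rot: [-3.141, 0.001, 0.092]
contact_force: [-0.2, -0.4, -2.4]
grip_width: 14.2
time: 28.48
tool_pos: [537.7, 23.4, 116.1]
tcp_rot: [-3.142, 0.0, 0.092]
contact_force: [-0.1, -0.0, -1.9]
grip_width: 13.9
```

No side force 12 mm below the tips, so both pins are entering. Now lower to the shoulders.

```bash
python3 -m pendant '[{"linear":[0,0,-3],"twist":0},{"linear":[0,0,-6],"twist":0},{"linear":[0,0,-8.5],"twist":0},{"linear":[0,0,-10],"twist":0},{"linear":[0,0,-10.5],"twist":0},{"linear":[0,0,-10.5],"twist":0}]' -
```

```text
time: 29.22
tool_pos: [537.7, 23.4, 108.4]
tcp_rot: [3.141, -0.001, 0.093]
contact_force: [-8.5, 0.8, 19.6]
grip_width: 13.6
```

```bash
python3 -m pendant '[{"linear":[0,0,2],"twist":0},{"linear":[0,0,2],"twist":0},{"linear":[0,0,2],"twist":0}]' 150
python3 -m pendant '[{"linear":[0,0,15],"twist":0},{"linear":[0,0,50],"twist":0},{"linear":[0,0,90],"twist":0},{"linear":[0,-30,130],"twist":0},{"linear":[0,-60,160],"twist":0},{"linear":[0,-60,175],"twist":0},{"linear":[0,-60,175],"twist":0},{"linear":[0,-60,175],"twist":0}]' -
python3 - <<'E'
from h import *
c=cap('wrist','w9')
cv2.imwrite('pics/w9b.png',cv2.resize(c['frame'],(800,600)))
W=pts(c); 
for n in ['scene']:
    t=cap(n,'s9')
# plane fit of plate top
m=(W[...,2]>90)&(W[...,2]<112)&(np.abs((W[...,0]-536)+.0924*(W[...,1]-38.4))<24)&(np.abs(W[...,1]-38)<105)
P=W[m]; A=np.c_[P[:,0]-536,P[:,1]-38,np.ones(len(P))]
k=np.linalg.lstsq(A,P[:,2],rcond=None)[0]; r=P[:,2]-A@k; g=np.abs(r)<4; k=np.linalg.lstsq(A[g],P[g,2],rcond=None)[0]; print(len(P),g.sum(),k)
E
```

```text
time: 29.6
tool_pos: [537.8, 23.4, 107.5]
tcp_rot: [-3.142, 0.0, 0.092]
contact_force: [1.0, -1.0, -0.3]
grip_width: 36.7
time: 30.6
tool_pos: [537.2, -35.6, 281.6]
tcp_rot: [-3.141, 0.002, 0.093]
contact_force: [-0.2, -0.5, 0.1]
grip_width: 38.1
10097 10096 [-1.06587957e-03 -5.51542547e-04  1.01104193e+02]
```

View pics/w9b.png

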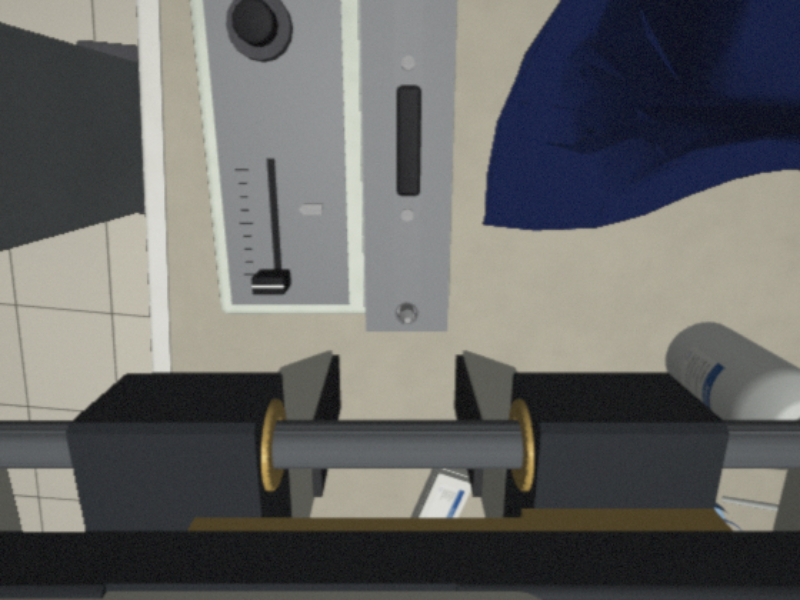

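The plate is seated: its top plane fits z = 101.1 mm with a slope of about 0.001, the pin shows through its hole at (406,313), and the fader is at zero (270,282). Now the plunger.

```bash
python3 - <<'E'
from h import *
for f,u,v in [('w6',257,119),('w9',253,20)]:
    c=ld(f); print(w(c,u*.7,v*.7),w(c,u*.7,v*.7,66))
c=ld('w9'); print('fader',w(c,270*.7,285*.7,76),'ptr',w(c,299*.7,209.5*.7,43))
E
```

```text
[432.3 104.1  65.9] [432.3 104.1  66. ]
[431.5 104.   66.3] [431.4 104.1  66. ]
fader [449.  -69.4  76. ] ptr [461.8 -18.1  43. ]
```

```bash
python3 -m pendant '[{"linear":[-10,12,0],"twist":10},{"linear":[-25,35,0],"twist":20},{"linear":[-45,60,0],"twist":30},{"linear":[-65,85,0],"twist":40},{"linear":[-85,110,0],"twist":50},{"linear":[-100,130,0],"twist":60},{"linear":[-107,140,-20],"twist":70},{"linear":[-107,140,-60],"twist":80},{"linear":[-107,140,-100],"twist":90},{"linear":[-107,140,-150],"twist":90},{"linear":[-107,140,-182],"twist":90},{"linear":[-107,140,-200],"twist":90},{"linear":[-107,140,-210],"twist":90},{"linear":[-107,140,-213],"twist":90},{"linear":[-107,140,-213],"twist":90}]' 255
python3 -m pendant '[{"linear":[0,0,-3],"twist":0},{"linear":[0,0,-6],"twist":0},{"linear":[0,0,-9],"twist":0},{"linear":[0,0,-12],"twist":0},{"linear":[0,0,-14],"twist":0},{"linear":[0,0,-14],"twist":0},{"linear":[0,0,-14],"twist":0}]' -
```

```text
time: 32.58
tool_pos: [431.0, 103.5, 70.0]
tcp_rot: [3.141, -0.0, 1.663]
contact_force: [-0.8, -0.1, 0.7]
grip_width: 0.4
time: 33.45
tool_pos: [431.3, 103.4, 56.2]
tcp_rot: [3.14, -0.0, 1.663]
contact_force: [0.1, 0.0, 8.8]
grip_width: 0.5
```

```bash
python3 -m pendant '[{"linear":[0,0,-1],"twist":0},{"linear":[0,0,-2],"twist":0},{"linear":[0,0,-2],"twist":0},{"linear":[0,0,-2],"twist":0}]' -
```

```text
time: 33.95
tool_pos: [431.5, 103.5, 55.8]
tcp_rot: [3.139, 0.0, 1.663]
contact_force: [-6.5, -0.6, 28.2]
grip_width: 0.5
```

At the stop (28 N). Let it up and grip the fader.

```bash
python3 -m pendant '[{"linear":[0,0,15],"twist":0},{"linear":[0,0,55],"twist":0},{"linear":[3,-30,70],"twist":0},{"linear":[8,-75,70],"twist":0},{"linear":[13,-120,70],"twist":0},{"linear":[18,-160,70],"twist":0},{"linear":[18,-172.5,65],"twist":0},{"linear":[18,-172.5,40],"twist":0},{"linear":[18,-172.5,15],"twist":0},{"linear":[18,-172.5,0],"twist":0},{"linear":[18,-172.5,-3.5],"twist":0},{"linear":[18,-172.5,-3.5],"twist":0}]' 130
python3 -m pendant '[{"linear":[0,0,0],"twist":0},{"linear":[0,0,0],"twist":0},{"linear":[0,0,0],"twist":0},{"linear":[0,0,0],"twist":0}]' 255
```

```text
time: 35.45
tool_pos: [448.7, -68.6, 50.2]
tcp_rot: [-3.141, -0.0, 1.663]
contact_force: [-0.2, -0.3, 0.2]
grip_width: 45.1
time: 35.95
tool_pos: [448.8, -68.8, 50.5]
tcp_rot: [3.141, -0.001, 1.663]
contact_force: [-0.3, 3.3, 2.6]
grip_width: 13.7
```

```bash
python3 -m pendant '[{"linear":[-0.8,8,0],"twist":0},{"linear":[-1.9,20,0],"twist":0},{"linear":[-3,32,0],"twist":0},{"linear":[-4,42,0],"twist":0},{"linear":[-4.5,47.5,0],"twist":0},{"linear":[-4.7,50,0],"twist":0},{"linear":[-4.7,50,0],"twist":0},{"linear":[-4.7,50,0],"twist":0}]' -
python3 -m pendant '[{"linear":[0,0,0],"twist":0},{"linear":[0,0,0],"twist":0},{"linear":[0,0,30],"twist":0},{"linear":[0,0,70],"twist":0},{"linear":[0,0,120],"twist":0},{"linear":[0,0,160],"twist":0},{"linear":[0,0,160],"twist":0},{"linear":[0,0,160],"twist":0}]' 130
python3 - <<'E'
from h import *
c=cap('wrist','w10')
cv2.imwrite('pics/w10b.png',cv2.resize(c['frame'][40:240,100:400],(800,533),interpolation=2))
E
```

```text
time: 36.95
tool_pos: [444.1, -18.0, 50.4]
tcp_rot: [3.141, -0.001, 1.663]
contact_force: [0.0, 0.4, 6.2]
grip_width: 14.0
time: 37.95
tool_pos: [443.5, -18.9, 209.4]
tcp_rot: [-3.14, -0.001, 1.663]
contact_force: [-0.2, -0.8, -0.1]
grip_width: 45.3
```

View pics/w10b.png

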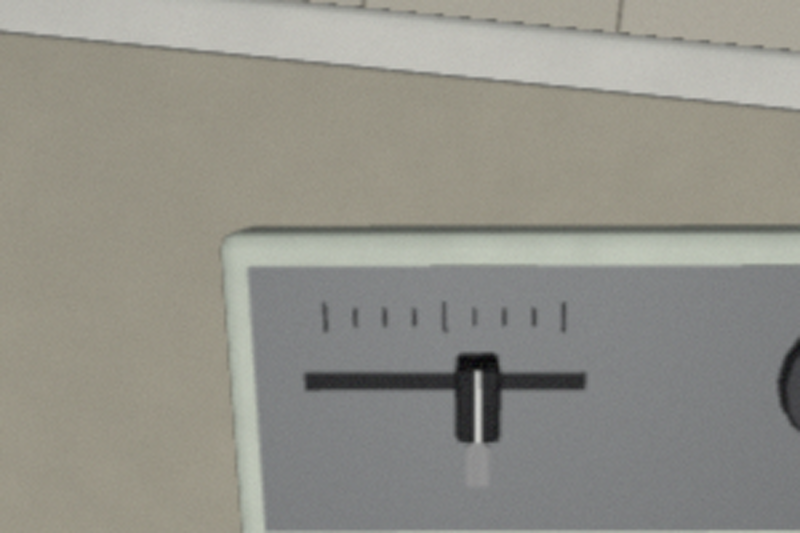

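The white line (x=478) lines up with the pointer (x≈477), less than 0.5 mm off. This was my 16th picture, so the last checks are by numbers.

```bash
python3 -m pendant '[{"linear":[0,0,30],"twist":0},{"linear":[0,20,70],"twist":0},{"linear":[-10,50,100],"twist":0},{"linear":[-20,60,110],"twist":0},{"linear":[-20,60,110],"twist":0},{"linear":[-20,60,110],"twist":0},{"linear":[-20,60,110],"twist":0}]' -
python3 - <<'E'
from h import *
c=cap('wrist','w11'); W=pts(c)
m=(W[...,2]>96)&(W[...,2]<106)&(W[...,0]<600)&(W[...,0]>480)&(np.abs(W[...,1]-38)<130)
P=W[m]
A=np.c_[P[:,0]-536,P[:,1]-38,np.ones(len(P))]; print('plate plane',len(P),np.linalg.lstsq(A,P[:,2],rcond=None)[0],P[:,:2].min(0),P[:,:2].max(0))
r=cv2.minAreaRect(P[:,:2].astype(np.float32)); print(r)
pl=(np.hypot(W[...,0]-431,W[...,1]-103.7)<10); print('plunger z',np.nanmedian(W[pl][:,2]))
t=cap('top','t11'); a,b=ld('top0')['frame'],t['frame']
T=pts(t)
m=(T[...,2]>97)&(T[...,2]<106)&(T[...,0]<600)&(T[...,0]>480)&(np.abs(T[...,1]-38)<140); print('top rect',m.sum(),cv2.minAreaRect(T[m][:,:2].astype(np.float32)))
d=cv2.absdiff(a,b).max(-1)>40
for n,u,v in [('slide',516,263),('ind',176,342),('marker',618,355)]:
    u,v=int(u*.7),int(v*.7); print(n,d[v-20:v+20,u-20:u+20].sum())
o=bot.get_obs(); print(o['time'],o['tool_pos'],o['contact_force'])
E
```

```text
time: 38.88
tool_pos: [424.0, 40.3, 319.1]
tcp_rot: [-3.139, -0.0, 1.662]
contact_force: [0.3, 0.3, 0.1]
grip_width: 45.1
plate plane 4107 [1.15560025e-02 5.34342800e-04 1.00890357e+02] [496.72826288 -89.617078  ] [568.33012599 159.59932554]
((536.4780883789062, 37.099639892578125), (57.67180252075195, 250.03604125976562), 5.396470069885254)
plunger z 65.99089880737833
top rect 187 ((543.0728149414062, -65.62590026855469), (56.11879348754883, 45.65241241455078), 3.167677402496338)
slide 0
ind 0
marker 0
38.975 [424.0852884   40.44256711 319.5045575 ] [ 0.01755228 -0.30571545 -0.22309381]
```

```bash
python3 -c "
from plant import bot
print(bot.close_job())"
```

```text
the job is handed in; nothing more can be done
None
```

I carried out every step and handed the job in at about 39 s of robot time; no verdict is reported.

**What I did**
- I slid the fader to its zero stop.
- I stood the three white-capped jars in bays 0, 1 and 2. Only three were present, and I left the purple look-alikes alone.
- I lowered the plate over both pins and pressed the plunger to its stop at about 28 N. After letting it up, I slid the fader 50 mm to the pointer.

**What the last checks showed**
- **Plate:** the top is at 100.9–101.1 mm, where 101 is right. Its outline is 57.7 × 250 mm at 5.4°, centred within about 2 mm of the measured pin midpoint.
- **Jars:** their caps read 90 mm high and were centred in the bays before the plate went on. I couldn't see them afterwards.
- **Fader:** its white line is within about 0.5 mm of the pointer tip.
- **Plunger:** it is back up, with its top at 66 mm.
- **Slide box, indicator box and marker:** no change in the top camera image.
- **Gripper:** it is clear of everything.

**Checks that disagreed**
- **Plate tilt:** the last plate fit gave a slope of 0.012 across its width, against 0.001 just after seating. The limit is 0.03 rad. I put the difference down to the steeper, partly hidden view.
- **Top camera:** its final view of the plate was partly hidden by the arm, so I did not use it.

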